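Dock the rice paddle and show the mould's underside to the camera

ROBOT

A 7-joint arm with a two-finger parallel gripper is mounted at the origin on the work surface. World frame = base frame: x ahead of the robot, y to its left, z up, the work surface at z = 0. Lengths are in m, angles in rad, forces in N, time in s.
With the tool pointing down it reaches from about 0.4 to 0.85 m from the base axis. Payload 6.9 kg.
Tool frame: the origin (TCP) lies midway between the tips of the shut fingers; the grasp point (between the pads) lies behind it (ctrl.pinch_z is the z of the grasp point in the tool frame, in m); z points along the fingers, y is the direction in which the jaws open and shut (so a half turn about z gives the same grasp; the last joint's range is limited). The gripper opens to 85 mm and grips with 20 to 120 N. Pads are 22 mm wide; open, the fingers measure 114 mm over their backs; the gripper's body (76 mm by 85 mm) begins 54 mm behind the grasp point. The pads swing forward as they close: fully open they stand 13 mm farther back than shut.
Start: joints at [-1.234, 0.507, -0.238, 1.5, 0.126, 1.149, -0.155], TCP at [0.143, 0.608, 0.231] pointing down, gripper open.
Joint ranges: [-3.08, 3.08], [-0.24, 2.05], [-1.43, 1.35], [0, 2.5], [-1.52, 4.66], [0.17, 1.96], [-2.89, 2.89]. Speed limits (rad/s): [2.39, 2.39, 3.14, 3.14, 3.14, 3.14, 3.14].

INTERFACE

Orientations are given as a unit quaternion [w, x, y, z].
In Python, from station import ctrl, get_state, vision, ticket, models gives the robot as it stands. Calls block until the motion is done:
- ctrl.movep(position, orientation): joint-space move of the TCP to a pose.
- ctrl.movel(position, frame=None, max_speed=0.15): straight line of the TCP; frame=None keeps the orientation; max_speed is the mean speed in m/s.
- ctrl.set_joints(angles): joint-space move.
- ctrl.ungrasp() and ctrl.close_gripper(force=None): open the fingers fully, or close them until they stop; force is the grip in N (None keeps the last).
- ctrl.pause(seconds).
- ctrl.ik(position, orientation): joint angles nearest the present ones, or None.
- get_state(): the state.
- vision.grab_frame(name): name is "scene" or "side" or "wrist"; returns (picture, depth): 400x640x3 uint8, blue, green, red; 400x640 float32, m along the optical axis (not along the pixel's ray), 0 where there is no reading.
- vision.camera_info(name): a dict with "mtx" (3x3 intrinsics, pixels), "R" (3x3) and "t" (3): a world point X has camera coordinates R X + t; the wrist camera has in their place "hand_eye" (4x4, takes a point from camera to tool coordinates, whose origin is the TCP and whose axes are the flange's). Camera axes: x right, y down, z forward; pixel columns grow to the right and rows downward; lengths in m; the calibration is good to about 2 mm. The wrist camera is an equidistant fisheye: a pixel r from the principal point sees the ray r / f radians off the axis. A picture is of the moment at which its call begins: read the wrist's pose just before it. camera_info takes no time and is no camera call.
A pose or a line that the arm cannot do raises ctrl.Unreachable and nothing moves.
- ticket.close_job(): hands the job in, once; it reports no verdict.
Trained networks look in the newest picture that a camera, given by its name, has taken for a name from the list of things; names that differ only in an ending like _2 or _b are one class to them, and where a whole thing is asked for, a point or a joint stands for the part that bears it (a point fixed in the world has none). Each returns a list of dicts, best first, with "p" (0 to 1); they miss things now and then, are a little off and sometimes report something else, mostly with a low value. They report only what shows in the picture. A call takes as long as a camera call. They do not tell look-alikes from the thing itself.
- models.recognise(camera, target): "point" ([column, row] in pixels, amid what is visible of it).
- models.masks_of(camera, target): "mask" (400x640 bool, what is visible of it) and "point" ([column, row] in pixels, amid what is visible of it).
The state is a dict: "time": time; "qpos": joint angles; "qd": joint speeds; "tau": joint torques, N m; "tcp_pos": TCP position; "eef_rot": TCP orientation; "contact_force": force on the tool from outside, world axes, zero at the start; "wrist_torque": the same for the moment, N m; "width": finger opening in m.
Only numpy, scipy, OpenCV 4.12 (cv2) and the standard library are available. Lean on these libraries where they do the work, as an engineer would, in place of code of your own. Each camera call takes 0.05 s, during which the arm holds its last target.

TASK

Take the rice paddle off the aluminium mould and slide it flat, blade first, all the way into the slot of the wooden paddle dock, and let go of it. Then pick up the mould and hold it in the air for the small camera so that its underside can be recorded: base facing the lens squarely, centred in front of it about 15 cm away, long sides level. Finish while still holding it there, and leave the shakers, the dish and the camera alone.

Things in the scene. Friction and masses are not known exactly. Their poses are not given: they have to be found in the camera images.
- paddle_center (a point): Dark lacquered rice paddle, 200 mm long, 50 g, flat across the mould's rim. Point: mid-length, 6 mm above its flat underside. x runs from handle to blade, z up. Handle 18 mm wide, 12 thick, from x -100 to 15 mm; blade 64 wide, 6 thick, from there to the round tip at x 100. Balance point near x 15; the handle sticks out free past the mould's side nearer the robot.
- paddle_tip (a point): The foremost point of the paddle's blade, half-way up its 6 mm thickness; axes as the paddle's.
- dock: Fixed wooden paddle dock, 127 x 104 mm, 56 high. Origin on its underside; x points into the slot (the paddle goes in along +x), y across, z up. Slot floor at z 30 mm, from x -60 to the back stop's face at x 55; ahead of the mouth (x -20) it is an open ledge. The blade is seen through a 36 mm wide gap along the top, between lips that overhang its edges.
- dock_mouth (a point): Middle of the slot's mouth, axes as the dock's. The slot is 76 mm wide, 16 mm high (z 30 to 46 mm above the dock's underside) and 75 mm deep from here to the back stop, open towards -x.
- mould_center (a point): Open-topped aluminium mould, a plain rectangular loaf tin, 52 mm wide (its x axis), 120 mm long (its y axis) and 40 mm high (z, up out of its mouth), walls 3 mm, about 140 g. This point is the centre of the box, 20 mm above its flat underside, on which it stands. It can be gripped across its outside width.
- camera: Small grey camera with a black lens barrel on a low round black stand, fixed, body 66 mm wide. Origin at the middle of the lens's front glass, 85 mm above the board. Its z axis is the viewing direction, out of the lens: up and back towards the robot's side, leaning 35 degrees from upright; its y axis is level and runs along the picture's width.
- dish: Small round red ceramic dish, 96 mm across, 28 mm high, loose; origin at the centre of its underside. To be left alone.
- turntable: White plastic turntable, 176 mm across, fixed, 28 mm high; origin at the centre of its underside. Two loose glass shakers with steel caps stand on it.
- shaker_tall_center (a point): Taller glass shaker, 42 mm across, 108 mm high, standing loose on the turntable; its centre half-way up. To be left alone.
- shaker_short_center (a point): Shorter glass shaker, 42 mm across, 83 mm high, standing loose on the turntable; its centre half-way up. To be left alone.
Not all that is in view belongs to the job. Of the things shaped like the part that bears paddle_center, the dark wooden one is meant.

How it is judged:
On the way:
1. the paddle is fully home in the dock's slot and released, while the mould still stands on the board (x of paddle_tip in the frame of dock between 0.043 and 0.06 m and y of paddle_tip in the frame of dock between -0.012 and 0.012 m and z of paddle_tip in the frame of dock between 0.028 and 0.048 m and angle between the x axis of paddle_center and the x axis of dock, either way round below 0.15 rad and contact force between paddle and the fingers below 0.05 N and height (world z) of mould_center below 0.06 m), for 0.2 s.
At the end, for the whole second after the job is handed in: Paddle released in the slot: tip within 12 mm of the stop and of the middle, in line to 0.15 rad. Mould held still by the gripper alone, base 150 +- 30 mm from the lens, centre within 25 mm of the lens axis each way, square to it within 0.21 rad, long sides level along the picture within 0.25 rad (x of paddle_tip in the frame of dock between 0.043 and 0.06 m and y of paddle_tip in the frame of dock between -0.012 and 0.012 m and z of paddle_tip in the frame of dock between 0.028 and 0.048 m and angle between the x axis of paddle_center and the x axis of dock, either way round below 0.15 rad and contact force between paddle and the fingers below 0.05 N and z of mould_center in the frame of camera between 0.14 and 0.2 m and x of mould_center in the frame of camera between -0.025 and 0.025 m and y of mould_center in the frame of camera between -0.025 and 0.025 m and angle between the z axis of mould_center and the z axis of camera, either way round below 0.21 rad and angle between mould_center's own z axis and vertical below 1 rad and angle between the y axis of mould_center and the y axis of camera, either way round below 0.25 rad and contact force between mould and the fingers above 0.5 N and contact force between mould and camera below 0.05 N and contact force between mould and board below 0.05 N and contact force between mould and dock below 0.05 N and contact force between mould and turntable below 0.05 N and linear speed of mould below 0.03 m/s); the arm keeps its last pose, push and grip.
It fails at once if the dish is pushed more than 25 mm (distance of dish from where it was at the start of the episode above 0.025 m).
It fails at once if a shaker is moved more than 25 mm or tipped (distance of shaker_tall_center from where it was at the start of the episode above 0.025 m or angle between shaker_tall_center's own z axis and vertical above 0.4 rad).
It fails at once if a shaker is moved more than 25 mm or tipped (distance of shaker_short_center from where it was at the start of the episode above 0.025 m or angle between shaker_short_center's own z axis and vertical above 0.4 rad).
It fails at once if the camera is knocked (contact force between camera and anything else above 2 N).
It also fails if it takes over 54 s, if anything falls off the work surface, if the arm or the gripper's body presses on something with over 40 N, if the wrist force passes 120 N, or if a joint passes its speed limit or range.

## Working session

There is one attempt and no reset: what is moved stays moved. The work goes in short steps, each a Python script; the robot and the scene stay as the last script left them, time stands still between calls to the robot, and variables do not carry over. Pictures are saved under pics/ and viewed, and the job is handed in when it is done.

```bash
ls; mkdir -p pics
python3 - <<'E'
from station import ctrl, get_state, vision, models
import cv2, numpy as np
s=get_state(); print(s['time'],s['tcp_pos'],s['eef_rot'],s['width'],ctrl.pinch_z)
for n in ["scene","side","wrist"]:
    im,d=vision.grab_frame(n); cv2.imwrite(f"pics/{n}0.png",im); np.save(f"pics/{n}0_d.npy",d)
    ci=vision.camera_info(n); print(n,{k:np.round(np.array(v),4).tolist() for k,v in ci.items()})
print(get_state()['time'])
E
```

```text
pics
0.0 [0.14286348 0.60793889 0.2304404 ] [-1.05702804e-04  1.15095319e-01  9.93354063e-01 -8.72512731e-04] 0.08538180721620461 -0.0187
scene {'mtx': [[391.3116, 0.0, 319.6293], [0.0, 391.3116, 205.8293], [0.0, 0.0, 1.0]], 'R': [[-0.5377, 0.843, -0.0157], [0.4691, 0.2837, -0.8363], [-0.7006, -0.4571, -0.548]], 't': [0.2273, -0.1338, 1.4884]}
side {'mtx': [[420.7137, 0.0, 320.0714], [0.0, 420.7137, 198.665], [0.0, 0.0, 1.0]], 'R': [[0.7263, -0.6873, 0.0121], [-0.4574, -0.4964, -0.7378], [0.5131, 0.5304, -0.6749]], 't': [-0.3511, 0.3085, 0.9018]}
wrist {'mtx': [[309.7069, 0.0, 321.887], [0.0, 309.7069, 197.1378], [0.0, 0.0, 1.0]], 'hand_eye': [[-0.0007, -0.9573, -0.289, 0.0745], [1.0, -0.0007, 0.0, -0.0001], [-0.0002, -0.289, 0.9573, -0.1425], [0.0, 0.0, 0.0, 1.0]]}
0.15
```

View pics/scene0.png

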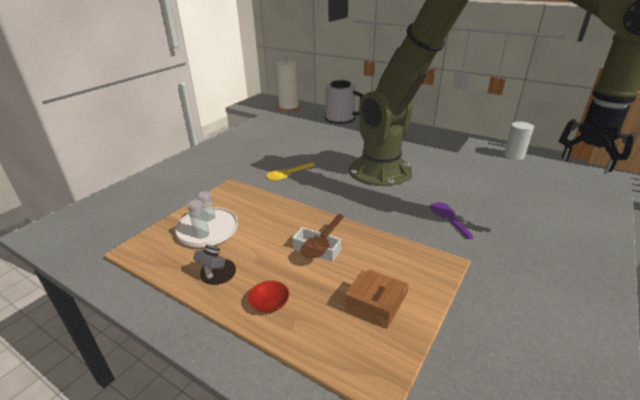

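View pics/side0.png

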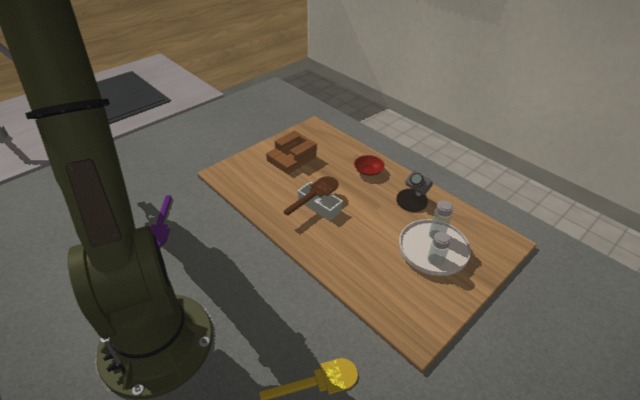

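View pics/wrist0.png

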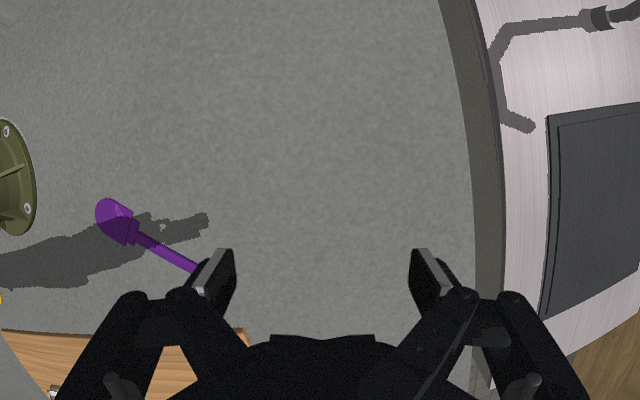

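The pictures show three paddle-shaped things. In the scene view these are a yellow one at (290,172), a purple one at (452,220), and the dark wooden one lying across the aluminium mould at (322,240), which is the one I want. The dock is at (377,297), the dish at (268,296), the camera at (212,265) and the turntable at (207,227). Next I check the choice in a close crop and measure.

```bash
cat > h.py <<'E'
from station import ctrl, get_state, vision, ticket, models
import cv2, numpy as np
from scipy.spatial.transform import Rotation as R
def q2R(q): return R.from_quat([q[1],q[2],q[3],q[0]]).as_matrix()
def R2q(M):
    q=R.from_matrix(M).as_quat(); return np.array([q[3],q[0],q[1],q[2]])
def cloud(d,cam,mask=None,st=None):
    ci=vision.camera_info(cam); K=np.array(ci['mtx'])
    m=(d>0) if mask is None else (mask&(d>0))
    v,u=np.nonzero(m); z=d[v,u]
    x=(u-K[0,2])/K[0,0]; y=(v-K[1,2])/K[1,1]
    if cam=='wrist':
        r=np.hypot(x,y); s=np.where(r>1e-9,np.tan(r)/np.maximum(r,1e-9),1); x=x*s;y=y*s
        P=np.c_[x*z,y*z,z]; H=np.array(ci['hand_eye']); P=P@H[:3,:3].T+H[:3,3]
        return P@q2R(st['eef_rot']).T+np.array(st['tcp_pos']),u,v
    P=np.c_[x*z,y*z,z]
    return (P-np.array(ci['t']))@np.array(ci['R']),u,v
def proj(X,cam,st=None):
    ci=vision.camera_info(cam);K=np.array(ci['mtx']);X=np.atleast_2d(X)
    if cam=='wrist':
        H=np.array(ci['hand_eye']); T=(X-np.array(st['tcp_pos']))@q2R(st['eef_rot'])
        C=(T-H[:3,3])@H[:3,:3]; rr=np.hypot(C[:,0],C[:,1]); th=np.arctan2(rr,C[:,2])
        xy=C[:,:2]/rr[:,None]*th[:,None]
    else:
        C=X@np.array(ci['R']).T+np.array(ci['t']); xy=C[:,:2]/C[:,2:]
    return xy*[K[0,0],K[1,1]]+K[:2,2]
E
python3 - <<'E'
from h import *
a=cv2.imread('pics/scene0.png');b=cv2.imread('pics/side0.png')
c=[cv2.resize(a[200:320,160:420],(780,360),interpolation=cv2.INTER_CUBIC)]
cv2.imwrite('pics/crop_s.png',c[0]); cv2.imwrite('pics/crop_d.png',cv2.resize(b[120:280,230:490],(780,480),interpolation=cv2.INTER_CUBIC))
for cam in ['scene','side']:
    d=np.load(f'pics/{cam}0_d.npy')
    for t in ['paddle_center','dock','mould_center','camera','dish','turntable','shaker_tall_center','shaker_short_center']:
        for r in models.masks_of(cam,t)[:3]:
            P,u,v=cloud(d,cam,r['mask'])
            if len(P)<5: print(cam,t,r['p'],'few');continue
            print(cam,t,round(r['p'],2),np.round(r['point']),len(P),'med',np.round(np.median(P,0),3),'lo',np.round(np.percentile(P,3,axis=0),3),'hi',np.round(np.percentile(P,97,axis=0),3))
            np.save(f'pics/m_{cam}_{t}_{r["p"]:.2f}.npy',r['mask'])
print(get_state()['time'])
E
```

```text
scene paddle_center 0.85 [280. 172.] 322 med [ 0.204 -0.285  0.008] lo [ 0.092 -0.338  0.001] hi [ 0.267 -0.24   0.015]
scene paddle_center 0.75 [316. 246.] 655 med [0.561 0.079 0.066] lo [0.433 0.053 0.062] hi [0.61  0.11  0.073]
scene paddle_center 0.7 [448. 209.] 482 med [0.172 0.31  0.008] lo [0.114 0.256 0.002] hi [0.248 0.398 0.016]
scene dock 0.95 [375. 299.] 2489 med [0.654 0.288 0.061] lo [0.566 0.238 0.025] hi [0.686 0.338 0.077]
scene mould_center 0.9 [315. 233.] 638 med [0.531 0.055 0.046] lo [0.507 0.003 0.021] hi [0.567 0.124 0.062]
scene camera 0.7 [210. 256.] 519 med [ 0.769 -0.091  0.094] lo [ 0.738 -0.13   0.066] hi [ 0.786 -0.07   0.112]
scene camera 0.66 [318. 234.] 537 med [0.529 0.05  0.046] lo [0.508 0.004 0.024] hi [0.567 0.124 0.06 ]
scene dish 0.96 [270. 294.] 1040 med [0.75  0.066 0.035] lo [0.715 0.032 0.023] hi [0.798 0.114 0.048]
scene turntable 0.66 [211. 228.] 1373 med [ 0.646 -0.234  0.04 ] lo [ 0.551 -0.336  0.034] hi [ 0.717 -0.17   0.048]
scene turntable 0.28 [205. 201.] 328 med [ 0.605 -0.269  0.095] lo [ 0.583 -0.298  0.04 ] hi [ 0.626 -0.257  0.
[... 804 characters left out ...]
0.147]
side mould_center 0.8 [327. 203.] 751 med [0.536 0.042 0.039] lo [ 0.508 -0.002  0.019] hi [0.566 0.118 0.059]
side camera 0.85 [418. 183.] 415 med [ 0.751 -0.116  0.09 ] lo [ 0.736 -0.14   0.017] hi [ 0.844 -0.076  0.11 ]
side dish 0.93 [371. 167.] 494 med [0.772 0.078 0.035] lo [0.717 0.029 0.021] hi [0.803 0.112 0.047]
side turntable 0.64 [422. 247.] 2338 med [ 0.623 -0.262  0.039] lo [ 0.549 -0.339  0.035] hi [ 0.713 -0.18   0.047]
side shaker_tall_center 0.91 [441. 218.] 558 med [ 0.656 -0.246  0.115] lo [ 0.65  -0.262  0.046] hi [ 0.682 -0.225  0.147]
side shaker_short_center 0.96 [441. 251.] 545 med [ 0.586 -0.294  0.094] lo [ 0.58  -0.308  0.043] hi [ 0.609 -0.274  0.122]
0.95
```

```bash
ls -la pics | head -60
```

```text
total 10592
drwxr-xr-x 2 agent agent    4096 Dec  7 17:11 .
drwxr-xr-x 3 agent agent    4096 Dec  7 17:11 ..
-rw-r--r-- 1 agent agent  345810 Dec  7 17:11 crop_d.png
-rw-r--r-- 1 agent agent  301257 Dec  7 17:11 crop_s.png
-rw-r--r-- 1 agent agent  256128 Dec  7 17:11 m_scene_camera_0.66.npy
-rw-r--r-- 1 agent agent  256128 Dec  7 17:11 m_scene_camera_0.70.npy
-rw-r--r-- 1 agent agent  256128 Dec  7 17:11 m_scene_dish_0.96.npy
-rw-r--r-- 1 agent agent  256128 Dec  7 17:11 m_scene_dock_0.95.npy
-rw-r--r-- 1 agent agent  256128 Dec  7 17:11 m_scene_mould_center_0.90.npy
-rw-r--r-- 1 agent agent  256128 Dec  7 17:11 m_scene_paddle_center_0.70.npy
-rw-r--r-- 1 agent agent  256128 Dec  7 17:11 m_scene_paddle_center_0.75.npy
-rw-r--r-- 1 agent agent  256128 Dec  7 17:11 m_scene_paddle_center_0.85.npy
-rw-r--r-- 1 agent agent  256128 Dec  7 17:11 m_scene_shaker_short_center_0.68.npy
-rw-r--r-- 1 agent agent  256128 Dec  7 17:11 m_scene_shaker_tall_center_0.68.npy
-rw-r--r-- 1 agent agent  256128 Dec  7 17:11 m_scene_turntable_0.28.npy
-rw-r--r-- 1 agent agent  256128 Dec  7 17:11 m_scene_tu
[... 470 characters left out ...]
 Dec  7 17:11 m_side_paddle_center_0.75.npy
-rw-r--r-- 1 agent agent  256128 Dec  7 17:11 m_side_paddle_center_0.93.npy
-rw-r--r-- 1 agent agent  256128 Dec  7 17:11 m_side_shaker_short_center_0.96.npy
-rw-r--r-- 1 agent agent  256128 Dec  7 17:11 m_side_shaker_tall_center_0.91.npy
-rw-r--r-- 1 agent agent  256128 Dec  7 17:11 m_side_turntable_0.64.npy
-rw-r--r-- 1 agent agent  402829 Dec  7 17:10 scene0.png
-rw-r--r-- 1 agent agent 1024128 Dec  7 17:10 scene0_d.npy
-rw-r--r-- 1 agent agent  323340 Dec  7 17:10 side0.png
-rw-r--r-- 1 agent agent 1024128 Dec  7 17:10 side0_d.npy
-rw-r--r-- 1 agent agent  435503 Dec  7 17:10 wrist0.png
-rw-r--r-- 1 agent agent 1024128 Dec  7 17:10 wrist0_d.npy
```

View pics/crop_s.png

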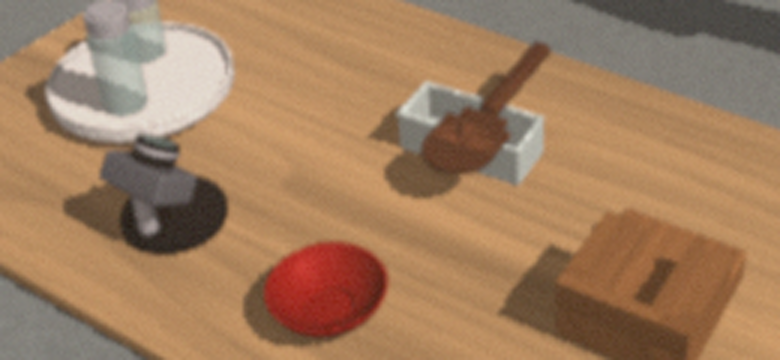

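View pics/crop_d.png

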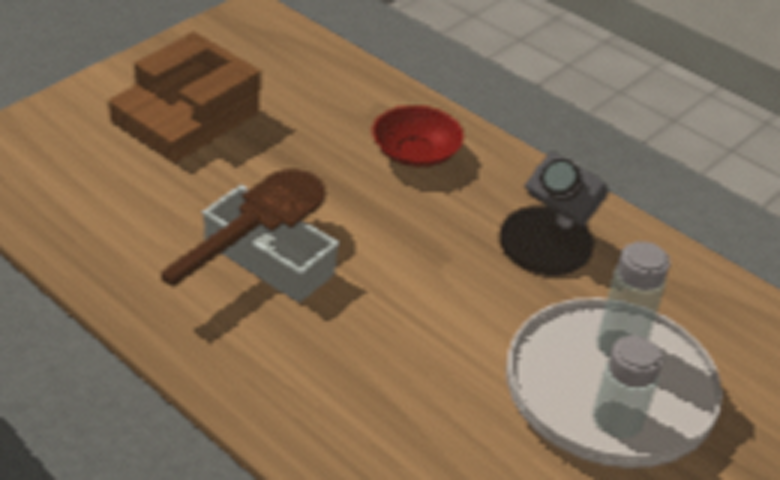

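The crop confirms that the dark wooden paddle lies across the mould. Its handle points toward the robot, and the dock's ledge and mouth also face the robot. I'll fit simple geometric models to both depth clouds.

```bash
cat > fit.py <<'E'
from h import *
from scipy.optimize import least_squares
def box(P,lo,hi):
    lo=np.array(lo);hi=np.array(hi);c=(lo+hi)/2;h=(hi-lo)/2
    q=np.abs(P-c)-h
    return np.linalg.norm(np.maximum(q,0),axis=1)+np.minimum(q.max(1),0)
def dock(P): # origin underside
    B=[([-.06,-.052,0],[.067,.052,.03]),([-.02,-.052,.03],[.067,-.038,.056]),([-.02,.038,.03],[.067,.052,.056]),
       ([-.02,-.052,.046],[.067,-.018,.056]),([-.02,.018,.046],[.067,.052,.056]),([.055,-.052,.03],[.067,.052,.056])]
    return np.min([box(P,*b) for b in B],0)
def mould(P): # centre
    w,l,h,t=.026,.06,.02,.003
    B=[([-w,-l,-h],[w,l,-h+t]),([-w,-l,-h],[-w+t,l,h]),([w-t,-l,-h],[w,l,h]),([-w,-l,-h],[w,-l+t,h]),([-w,l-t,-h],[w,l,h])]
    return np.min([box(P,*b) for b in B],0)
def paddle(P):
    hdl=box(P,[-.1,-.009,-.006],[.015,.009,.006])
    # blade ellipse x15..100
    r=np.hypot((P[:,0]-.0575)/.0425,P[:,1]/.032); dxy=(r-1)*.034
    q=np.c_[dxy,np.abs(P[:,2]+.003)-.003]
    bl=np.linalg.norm(np.maximum(q,0),axis=1)+np.minimum(q.max(1),0)
    return np.minimum(hdl,bl)
def fit(sdf,P,x0,zfix=None):
    def res(p):
        c,s=np.cos(p[3]),np.sin(p[3]); Q=P-p[:3]
        Q=np.c_[Q[:,0]*c+Q[:,1]*s,-Q[:,0]*s+Q[:,1]*c,Q[:,2]]
        return sdf(Q)
    r=least_squares(res,x0,loss='soft_l1',f_scale=.003)
    return r.x,np.median(np.abs(res(r.x)))
E
python3 - <<'E'
from fit import *
import glob
D={c:np.load(f'pics/{c}0_d.npy') for c in ['scene','side']}
def pts(c,t,p):
    m=np.load(f'pics/m_{c}_{t}_{p}.npy'); m=cv2.erode(m.astype(np.uint8),np.ones((3,3)))>0 if t!='mould_center' else m
    return cloud(D[c],c,m)[0]
A={'dock':(dock,[('scene','0.95'),('side','0.92')],[.62,.285,.02,-.2]),
'mould_center':(mould,[('scene','0.90'),('side','0.80')],[.54,.06,.04,-.1]),
'paddle_center':(paddle,[('scene','0.75'),('side','0.93')],[.52,.08,.065,-.27])}
for t,(f,L,x0) in A.items():
    Ps=[pts(c,t,p) for c,p in L]
    for y in [-.5,-.25,0,.25]:
        xx=list(x0);xx[3]=y
        x,e=fit(f,np.vstack(Ps),xx); print(t,'both',np.round(x,4),round(e,5))
    for P in Ps:
        x1,e=fit(f,P,x); print('   one',np.round(x1,4),round(e,5))
# board height
for c in D:
    P,u,v=cloud(D[c],c); m=(np.abs(P[:,0]-.64)<.03)&(np.abs(P[:,1]-.16)<.02); print(c,'board',np.percentile(P[m,2],[10,50,90]))
for c,p,t,q in [('scene','0.68','shaker_tall_center',0),('side','0.91','shaker_tall_center',0)]: pass
E
```

```text
dock both [0.6181 0.2825 0.0191 0.0438] 0.00096
dock both [0.6181 0.2825 0.0191 0.0438] 0.00096
dock both [0.6181 0.2825 0.0191 0.0438] 0.00096
dock both [0.6181 0.2825 0.0191 0.0438] 0.00096
   one [0.6176 0.2841 0.0194 0.0378] 0.00063
   one [0.6197 0.2813 0.0181 0.035 ] 0.00115
mould_center both [0.5368 0.0608 0.0404 0.0856] 0.00094
mould_center both [0.5368 0.0608 0.0404 0.0856] 0.00094
mould_center both [0.5368 0.0608 0.0404 0.0861] 0.00095
mould_center both [0.5368 0.0608 0.0404 0.0861] 0.00095
   one [0.5365 0.0625 0.0409 0.0813] 0.00073
   one [0.537  0.0592 0.0397 0.1034] 0.00075
paddle_center both [0.5154 0.0737 0.065  0.0737] 0.00099
paddle_center both [0.5154 0.0737 0.065  0.0737] 0.00099
paddle_center both [0.5158 0.0737 0.065  0.073 ] 0.001
paddle_center both [0.5154 0.0737 0.065  0.0737] 0.00099
   one [0.515  0.0764 0.0655 0.108 ] 0.00081
   one [0.5141 0.0729 0.0643 0.0654] 0.00091
scene board [0.01782975 0.01958773 0.02101809]
side board [0.01606247 0.01818481 0.02075973]
```

Run:
```python
from fit import *
def T(p,L): 
    c,s=np.cos(p[3]),np.sin(p[3]); L=np.array(L); return np.c_[L[:,0]*c-L[:,1]*s,L[:,0]*s+L[:,1]*c,L[:,2]]+p[:3]
dk=[.6181,.2825,.02,.04]; mo=[.5368,.0608,.04,.086]; pa=[.515,.0737,.066,.074]
a=np.linspace(0,2*np.pi,40)
loops=[(T(dk,[[-.02,-.052,.056],[.067,-.052,.056],[.067,.052,.056],[-.02,.052,.056]]),(0,255,0)),
(T(dk,[[-.06,-.052,.03],[-.06,.052,.03],[-.02,.052,.03],[-.02,-.052,.03]]),(0,255,0)),
(T(dk,[[-.02,-.018,.056],[.055,-.018,.056],[.055,.018,.056],[-.02,.018,.056]]),(255,255,0)),
(T(mo,[[-.026,-.06,.02],[.026,-.06,.02],[.026,.06,.02],[-.026,.06,.02]]),(0,0,255)),
(T(mo,[[-.026,-.06,-.02],[.026,-.06,-.02],[.026,.06,-.02],[-.026,.06,-.02]]),(0,0,255)),
(T(pa,[[-.1,-.009,.006],[.015,-.009,.006],[.015,.009,.006],[-.1,.009,.006]]),(255,0,255)),
(T(pa,np.c_[.0575+.0425*np.cos(a),.032*np.sin(a),0*a]),(255,0,255))]
for c,(r0,r1,c0,c1) in {'scene':(205,330,280,420),'side':(120,230,250,390)}.items():
    im=cv2.imread(f'pics/{c}0.png')[r0:r1,c0:c1]; S=5; im=cv2.resize(im,None,fx=S,fy=S,interpolation=cv2.INTER_CUBIC)
    for X,col in loops:
        uv=((proj(X,c)-[c0,r0]+.5)*S).astype(int); cv2.polylines(im,[uv],True,col,1)
    print(im.shape); cv2.imwrite(f'pics/ov_{c}.png',im[:600,:800])
```

```text
(625, 700, 3)
(550, 700, 3)
```

View pics/ov_scene.png

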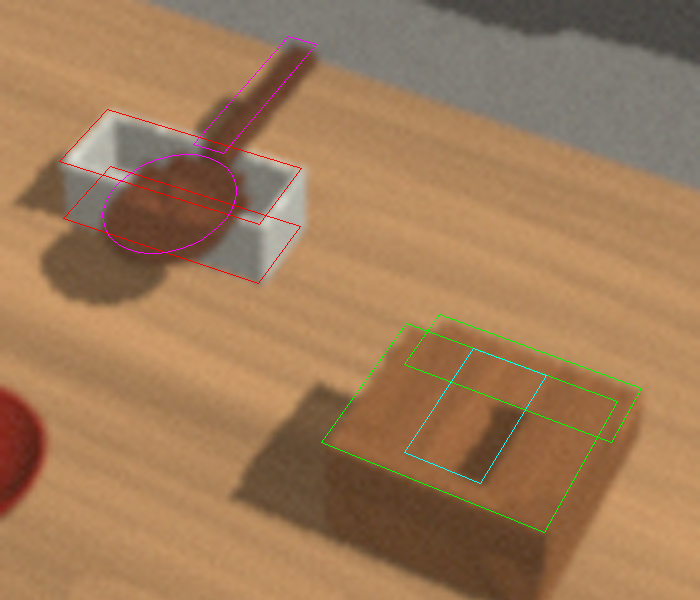

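View pics/ov_side.png

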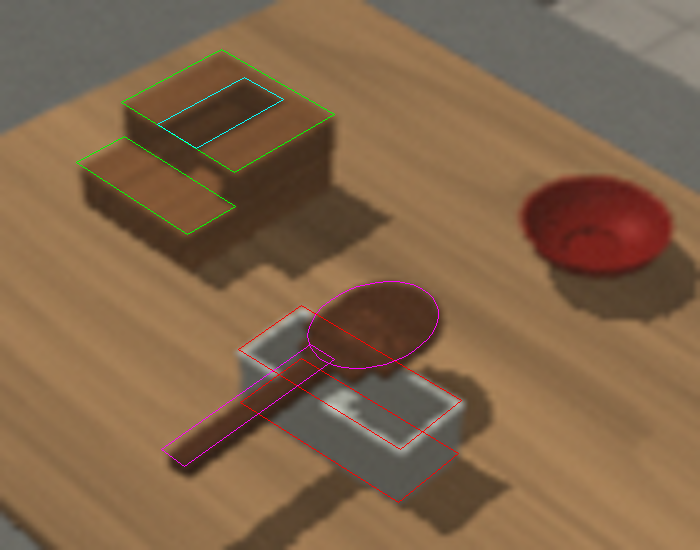

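The overlays agree with the pictures to about 1 px (3 mm). The scene overlay sits about one pixel up-left and the side overlay is on target. I'll take one closer look with the wrist camera from above to refine this, and get the small camera's heading from the same view.

Run:
```python
from h import *
M=np.array([[-1,0,0],[0,1,0],[0,0,-1.]])
q=R2q(M)
for p in [(.66,.1,.33),(.66,.05,.33)]:
    print(ctrl.ik(np.array(p),q))
try:
    ctrl.movep([.66,.05,.33],q)
except Exception as e: print(repr(e))
s=get_state(); print(s['time'],s['tcp_pos'],s['contact_force'])
import pickle
im,d=vision.grab_frame('wrist'); cv2.imwrite('pics/wrist1.png',im); np.save('pics/wrist1_d.npy',d); pickle.dump(s,open('pics/wrist1_s.pkl','wb'))
for t in ['paddle_center','dock','mould_center','camera','dish','turntable']:
    for i,r in enumerate(models.masks_of('wrist',t)[:2]):
        P,u,v=cloud(d,'wrist',r['mask'],s)
        if len(P)<5: continue
        print(t,round(r['p'],2),np.round(r['point']),len(P),'med',np.round(np.median(P,0),3),'lo',np.round(np.percentile(P,3,axis=0),3),'hi',np.round(np.percentile(P,97,axis=0),3))
        np.save(f'pics/mw_{t}_{i}.npy',r['mask'])
```

```text
[-0.17528101  0.52375457 -0.022032    1.19168658  0.0111344   1.42626546
  1.37483226]
[-0.13283802  0.51403287  0.03754256  1.21044578 -0.01867532  1.41744208
  1.47350595]
3.6583 [0.65984594 0.05131401 0.32987372] [-0.28237852 -0.37243741  0.07658554]
paddle_center 0.88 [337.  86.] 3570 med [0.56  0.075 0.064] lo [0.452 0.052 0.062] hi [0.608 0.107 0.071]
dock 0.78 [476. 141.] 6194 med [0.623 0.276 0.052] lo [0.563 0.23  0.029] hi [0.681 0.331 0.075]
mould_center 0.81 [318.  66.] 2532 med [0.528 0.042 0.022] lo [0.508 0.003 0.019] hi [0.564 0.121 0.059]
mould_center 0.7 [121. 178.] 1529 med [ 0.665 -0.225  0.117] lo [ 0.649 -0.25   0.046] hi [ 0.685 -0.219  0.147]
camera 0.59 [213. 236.] 1339 med [ 0.753 -0.096  0.096] lo [ 0.735 -0.133  0.075] hi [ 0.778 -0.071  0.111]
dish 0.57 [340. 227.] 2933 med [0.762 0.074 0.033] lo [0.717 0.032 0.022] hi [0.798 0.114 0.046]
turntable 0.7 [142. 142.] 5329 med [ 0.627 -0.233  0.038] lo [ 0.554 -0.332  0.036] hi [ 0.712 -0.173  0.046]
turntable 0.64 [476. 143.] 6131 med [0.624 0.276 0.055] lo [0.563 0.23  0.031] hi [0.681 0.331 0.075]
```

View pics/wrist1.png

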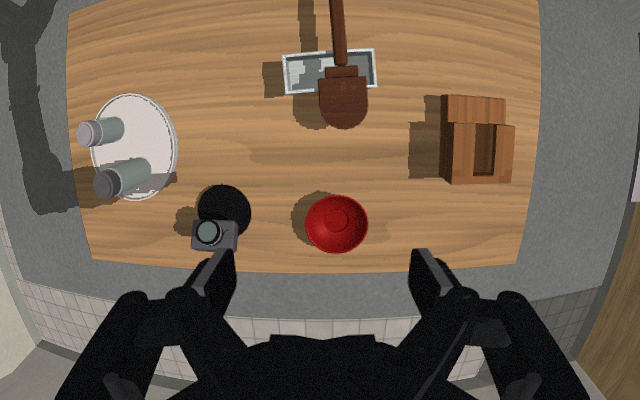

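The wrist view shows the paddle at (340,80) across the mould, the dock at (477,140) with its mouth toward the robot (image top), the dish at (337,223), and the small camera with its lens at (208,231) on the black disc at (223,210). Next I refit with this close cloud.

```bash
cat > models3.py <<'E'
from fit import *
def paddle(P):
    hdl=box(P,[-.1,-.009,-.006],[.015,.009,.006])
    x=P[:,0]; d1=np.hypot(np.maximum(x-.068,0),P[:,1])-.032
    dxy=np.maximum(d1,.015-x)
    q=np.c_[dxy,np.abs(P[:,2]+.003)-.003]
    return np.minimum(hdl,np.linalg.norm(np.maximum(q,0),axis=1)+np.minimum(q.max(1),0))
E
python3 - <<'E'
from models3 import *
import pickle
s=pickle.load(open('pics/wrist1_s.pkl','rb')); d=np.load('pics/wrist1_d.npy')
def P(t): return cloud(d,'wrist',np.load(f'pics/mw_{t}_0.npy'),s)[0]
for t,f,x0 in [('dock',dock,[.618,.2825,.02,.04]),('mould_center',mould,[.537,.061,.04,.086]),('paddle_center',paddle,[.515,.074,.066,.074])]:
    x,e=fit(f,P(t),x0); print(t,np.round(x,4),round(e,5))
# side/scene paddle w/ new shape
Q=[]
for c,p in [('scene','0.75'),('side','0.93')]:
    q=cloud(np.load(f'pics/{c}0_d.npy'),c,np.load(f'pics/m_{c}_paddle_center_{p}.npy'))[0]; x,e=fit(paddle,q,[.515,.074,.066,.074]); print(c,np.round(x,4),e)
# camera: body plane normal & disc
im=cv2.imread('pics/wrist1.png'); 
A,u,v=cloud(d,'wrist',None,s)
m=(A[:,0]>.66)&(A[:,0]<.84)&(A[:,1]>-.17)&(A[:,1]<-.03)&(A[:,2]>.022)&(A[:,2]<.125)
B=A[m]; uu=u[m];vv=v[m]
np.save('pics/camcloud.npy',np.c_[B,uu,vv])
print('heights',np.histogram(B[:,2],bins=np.arange(.02,.13,.006)))
cv2.imwrite('pics/crop_cam.png',cv2.resize(im[170:265,170:270],None,fx=6,fy=6,interpolation=cv2.INTER_CUBIC))
dk=(im.max(2)<45)
print('disc'); m2=(A[:,2]<.03)&(A[:,0]>.66)&(A[:,0]<.84)&(A[:,1]>-.17)&(A[:,1]<-.03)&dk[v,u]
D=A[m2]; print(len(D),D.min(0),D.max(0))
E
```

```text
dock [0.6177 0.2832 0.0179 0.0346] 0.00053
mould_center [0.5358 0.0617 0.0406 0.0899] 0.00058
paddle_center [0.5157 0.0752 0.0638 0.0795] 0.00057
scene [0.5148 0.0754 0.0655 0.0826] 0.0007387937234351188
side [0.5177 0.0735 0.0639 0.0779] 0.0009823661119212372
heights (array([  45, 1649,    4,    0,    0,    0,    1,    8,   20,  153,  166,
        136,  341,  291,  195,   54,    0,    0]), array([0.02 , 0.026, 0.032, 0.038, 0.044, 0.05 , 0.056, 0.062, 0.068,
       0.074, 0.08 , 0.086, 0.092, 0.098, 0.104, 0.11 , 0.116, 0.122,
       0.128]))
disc
1020 [ 0.7007068  -0.15297072  0.01765217] [ 0.78080948 -0.06045544  0.02999816]
```

View pics/crop_cam.png

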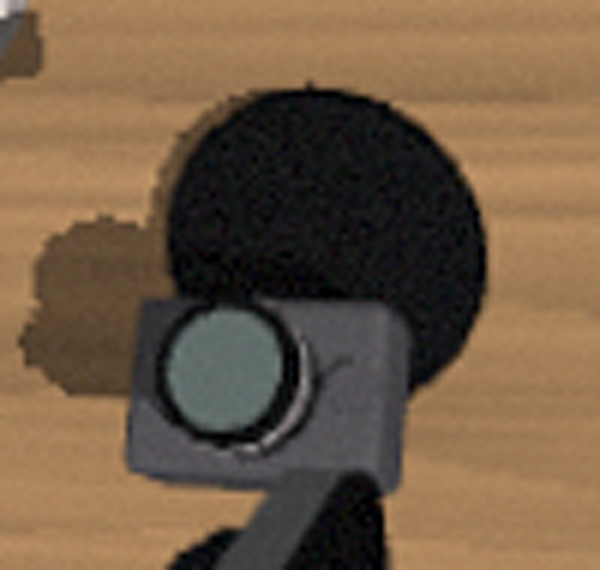

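Run:
```python
from h import *
import pickle
s=pickle.load(open('pics/wrist1_s.pkl','rb')); d=np.load('pics/wrist1_d.npy')
def plane(P):
    w=np.ones(len(P),bool)
    for _ in range(6):
        c=P[w].mean(0); n=np.linalg.svd(P[w]-c)[2][2]; n*=np.sign(n[2]); r=(P-c)@n; w=np.abs(r)<.003
    return c,n,w.sum()
H=lambda n:(np.degrees(np.arccos(n[2])),np.degrees(np.arctan2(n[1],n[0])))
V,U=np.mgrid[:400,:640]
gl=np.hypot(U-207.3,V-231.7)<8
P,_,_=cloud(d,'wrist',gl,s); c,n,k=plane(P); print('glass',np.round(c,4),np.round(n,3),H(n),k)
# grey body face right of the lens: crop x 320..395,y310..460
bd=(U>170+335/6)&(U<170+395/6)&(V>170+315/6)&(V<170+455/6)
bd|=(U>170+145/6)&(U<170+220/6)&(V>170+445/6)&(V<170+470/6)
bd|=(U>170+140/6)&(U<170+155/6)&(V>170+320/6)&(V<170+460/6)
P,_,_=cloud(d,'wrist',bd,s); c2,n2,k=plane(P); print('body',np.round(c2,4),np.round(n2,3),H(n2),k,len(P))
# all-cloud in rotated frames from the scene & side cams too
for cam,p in [('scene','0.70'),('side','0.85')]:
    m=np.load(f'pics/m_{cam}_camera_{p}.npy'); Q,_,_=cloud(np.load(f'pics/{cam}0_d.npy'),cam,m)
    print(cam,len(Q),np.round(Q[Q[:,2]>.07].mean(0),3))
    if cam=='side':
        Q=Q[Q[:,2]>.07]; c3,n3,k=plane(Q); print(np.round(c3,3),np.round(n3,3),H(n3),k)
# ray-intersect glass centre at z=.105 and disc centre
ci=vision.camera_info('wrist');K=ci['mtx']
Z=np.full((400,640),0,np.float32)
def ray(px,z):
    Z=np.zeros((2,2)); x=(px[0]-K[0][2])/K[0][0];y=(px[1]-K[1][2])/K[1][1];r=np.hypot(x,y)
    dc=np.array([x/r*np.sin(r),y/r*np.sin(r),np.cos(r)]); Hh=np.array(ci['hand_eye']); Rm=q2R(s['eef_rot'])
    o=Rm@Hh[:3,3]+s['tcp_pos']; dw=Rm@Hh[:3,:3]@dc; return o+dw*(z-o[2])/dw[2]
print('glass@.105',ray((207.3,231.7),.105),'disc top(approx)',ray((170+327/6,170+245/6),.028))
import numpy as np
for nm,a,b in [('top edge',(150,300),(400,305))]:
    print(nm, ray((170+a[0]/6,170+a[1]/6),.085),ray((170+b[0]/6,170+b[1]/6),.085))
```

```text
glass [ 0.7456 -0.1037  0.1037] [-0.588  0.001  0.809] (np.float64(35.98851632842851), np.float64(179.86880426503095)) 201
body [ 0.7583 -0.0933  0.0898] [-0.56   0.001  0.828] (np.float64(34.06799325892463), np.float64(179.85608315710613)) 269 321
scene 519 [ 0.768 -0.094  0.094]
side 415 [ 0.752 -0.114  0.092]
[ 0.754 -0.124  0.089] [-0.718 -0.37   0.59 ] (np.float64(53.84226077344898), np.float64(-152.73062527810305)) 100
glass@.105 [ 0.74513778 -0.10322888  0.105     ] disc top(approx) [ 0.7420493  -0.10137551  0.028     ]
top edge [ 0.73630482 -0.12854747  0.085     ] [ 0.73637583 -0.06551262  0.085     ]
```

The measurements agree. The lens is at (0.7455, -0.1035, 0.1045), tilted about 35° (34–36° measured), heading straight back along -x. I check reachability of the whole plan before moving.

```bash
cat > plan.py <<'E'
from models3 import *
PA=np.array([.516,.075,.0655]); pay=.080
DK=np.array([.6178,.283,.0195]); dky=.037
MO=np.array([.536,.0615,.0400]); moy=.088
LENS=np.array([.7455,-.1035,.1045]); CZ=np.array([-np.sin(.611),0,np.cos(.611)])
PZ=ctrl.pinch_z
def down(yaw): # tool x = -heading
    c,s=np.cos(yaw),np.sin(yaw); return np.array([[-c,-s,0],[-s,c,0],[0,0,-1.]])
def tcp(pinch,M): return np.asarray(pinch)-M@np.array([0,0,PZ])
def hd(y): return np.array([np.cos(y),np.sin(y),0])
E
python3 - <<'E'
from plan import *
G=-.05
def show(n,p,M): 
    j=ctrl.ik(tcp(p,M),R2q(M)); print(n,np.round(tcp(p,M),3),None if j is None else np.round(j,2))
show('grasp',PA+G*hd(pay),down(pay)); show('gr up',PA+G*hd(pay)+[0,0,.09],down(pay))
for tip in (-.03,.052):
    for dz in (0,.07): 
        c=DK+hd(dky)*(tip-.1+G)+[0,0,.036+.004+dz]; show(f'dock {tip} {dz}',c,down(dky))
for sgn,y in (('tool x=+y',-np.pi/2),('tool x=-y',np.pi/2)):
    M=down(moy+y); show('mould '+sgn,MO+[0,0,.006],M); show(' up',MO+[0,0,.2],M)
    # hold: tilt about world y
    T=R.from_rotvec([0,-.611,0]).as_matrix()
    M2=T@down(y); print(np.round(M2[:,2],3),np.round(M2[:,0],2)); show(' hold',LENS+CZ*(.17+.006),M2)
E
```

```text
grasp [0.466 0.071 0.047] [-0.2   0.53  0.    2.12 -0.    0.49  1.45]
gr up [0.466 0.071 0.137] [-0.2   0.38  0.    2.03 -0.    0.73  1.45]
dock -0.03 0 [0.438 0.276 0.041] [-0.59  0.58 -0.02  2.01  0.03  0.55  0.97]
dock -0.03 0.07 [0.438 0.276 0.111] [-0.59  0.48 -0.03  1.94  0.02  0.72  0.97]
dock 0.052 0 [0.52  0.279 0.041] [-0.53  0.66 -0.01  1.82  0.01  0.66  1.06]
dock 0.052 0.07 [0.52  0.279 0.111] [-0.53  0.57 -0.01  1.76  0.01  0.82  1.07]
mould tool x=+y [0.536 0.062 0.027] [-0.34  0.65  0.27  1.97 -0.31  0.57  0.23]
 up [0.536 0.062 0.221] [-0.42  0.4   0.37  1.75 -0.17  1.02  0.1 ]
[ 0.574  0.    -0.819] [-0.  1. -0.]
 hold [ 0.655 -0.104  0.233] [ 0.08  0.33  0.12  2.01 -0.63  0.25  0.75]
mould tool x=-y [0.536 0.062 0.027] [ 0.02  0.64 -0.27  1.96  0.3   0.58  2.78]
 up [0.536 0.062 0.221] [ 0.49  0.53 -1.03  1.74  0.49  1.16  2.55]
[ 0.574  0.    -0.819] [-0. -1. -0.]
 hold [ 0.655 -0.104  0.233] [ 0.77  0.41 -0.83  2.    0.88  0.33  2.45]
```

Run:
```python
from plan import *
import pickle
G=-.05; M=down(pay); q=R2q(M)
g=PA+G*hd(pay)
ctrl.movep(tcp(g+[0,0,.09],M),q)
ctrl.movel(tcp(g,M),max_speed=.12)
ctrl.close_gripper(force=50)
s=get_state(); print(s['time'],s['tcp_pos'],s['width'],s['contact_force'])
ctrl.movel(tcp(g+[0,0,.08],M),max_speed=.08)
s=get_state(); print(s['time'],s['tcp_pos'],s['width'],s['contact_force'],s['wrist_torque'])
im,d=vision.grab_frame('wrist'); cv2.imwrite('pics/wrist2.png',im); np.save('pics/wrist2_d.npy',d); pickle.dump(s,open('pics/wrist2_s.pkl','wb'))
im,d=vision.grab_frame('side'); cv2.imwrite('pics/side2.png',im); cv2.imwrite('pics/side2c.png',cv2.resize(im[80:260,230:430],None,fx=3,fy=3))
np.save('pics/side2_d.npy',d)
```

```text
6.6 [0.46626687 0.07100322 0.046963  ] 0.01659149752208505 [-0.2990879   0.45958814  1.85933885]
7.75 [0.46582845 0.07094658 0.12634758] 0.01704994069306669 [ 0.1644739   0.38391991 -0.28589676] [0.01270001 0.08882748 0.02507014]
```

View pics/wrist2.png

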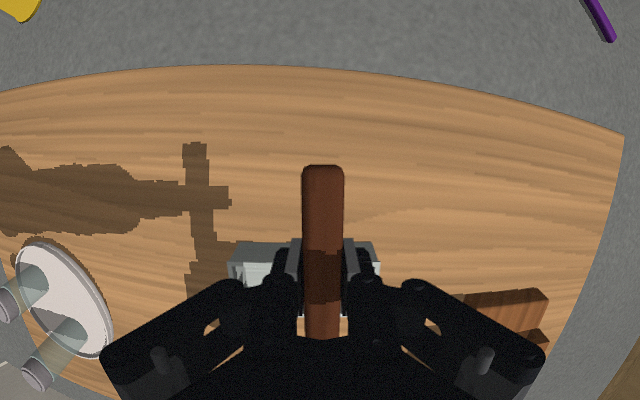

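View pics/side2c.png

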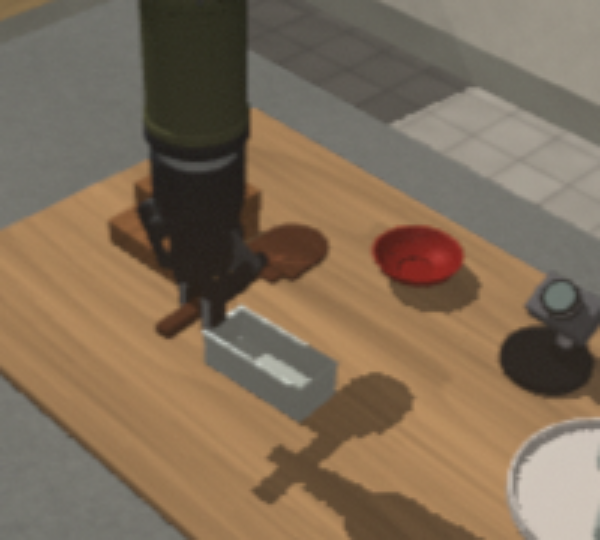

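The paddle is in the gripper and the mould stayed put, alone at about (323,195) in the side picture. I'll measure the paddle's droop and its position in the grip.

Run:
```python
from plan import *
import pickle
s=pickle.load(open('pics/wrist2_s.pkl','rb')); d=np.load('pics/wrist2_d.npy')
V,U=np.mgrid[:400,:640]
im=cv2.imread('pics/wrist2.png').astype(int)
Mt=q2R(s['eef_rot'])
def loc(P): # nominal paddle frame if undisturbed
    pin=np.array(s['tcp_pos'])+Mt@[0,0,PZ]
    Q=(P-pin)@Mt; return np.c_[-Q[:,0]-.05,Q[:,1],-Q[:,2]]
P,u,v=cloud(d,'wrist',(U>300)&(U<347)&(V>160)&(V<250),s)
L=loc(P); k=np.abs(L[:,2]-.006)<.02; L=L[k]; print('handle',len(L),L.min(0),L.max(0))
t=L[np.abs(L[:,1])<.007]; print('top pitch',np.polyfit(t[:,0],t[:,2],1)); 
for a in np.arange(-.1,-.05,.008):
    w=L[np.abs(L[:,0]-a)<.004]
    if len(w): print(round(a,3),'z',np.round(np.median(w[:,2]),4),'y',np.round(np.percentile(w[:,1],[2,98]),4))
sd=np.load('pics/side2_d.npy'); 
vision.grab_frame('side')
for r in models.masks_of('side','paddle_center')[:2]:
    P,u,v=cloud(sd,'side',r['mask']); L=loc(P); print(r['p'],r['point'],len(L))
    b=L[(L[:,0]>.02)&(np.abs(L[:,2])<.03)]
    if len(b)>30:
        print('blade tip x',np.percentile(b[:,0],[2,98,99.5]),'y',np.percentile(b[:,1],[2,98]))
        A=np.c_[b[:,:2],np.ones(len(b))]; print('plane z=ax+by+c',np.linalg.lstsq(A,b[:,2],rcond=None)[0])
```

```text
handle 3548 [-0.10077342 -0.01001282 -0.01384818] [-0.06057996  0.01183133  0.00630983]
top pitch [0.03244217 0.00638095]
-0.1 z 0.0028 y [-0.0074  0.0083]
-0.092 z 0.0038 y [-0.008   0.0088]
-0.084 z 0.0038 y [-0.008  0.009]
-0.076 z 0.0038 y [-0.0083  0.0087]
-0.068 z 0.0036 y [-0.0085  0.0089]
-0.06 z -0.0072 y [-0.0098  0.0118]
0.76 [324.6, 163.5] 473
blade tip x [0.02420011 0.0960736  0.09768511] y [-0.03374248  0.02529238]
plane z=ax+by+c [ 0.00089584  0.01126205 -0.00199911]
0.63 [165.9, 230.3] 124
```

The paddle is level (under 0.04 rad), centred in the grip, and within about 2 mm of nominal along its length. Next I carry it over to just ahead of the mouth and check before sliding.

Run:
```python
from plan import *
import pickle
G=-.05; M=down(dky); q=R2q(M)
def at(tip,dz): return tcp(DK+hd(dky)*(tip-.1+G)+[0,0,.036+dz],M)
s=get_state()
ctrl.movep(at(-.04,.09),q)
ctrl.movel(at(-.028,.005),max_speed=.12)
s=get_state(); print(s['time'],s['tcp_pos'],s['contact_force'])
for c in ['side','scene']:
    im,d=vision.grab_frame(c); cv2.imwrite(f'pics/{c}3.png',im); np.save(f'pics/{c}3_d.npy',d)
    pt=proj(DK+[0,0,.04],c)[0].astype(int); x0,y0=pt-[75,60]
    cv2.imwrite(f'pics/{c}3c.png',cv2.resize(im[y0:y0+120,x0:x0+150],None,fx=5,fy=5,interpolation=cv2.INTER_CUBIC))
```

```text
9.6583 [0.44030601 0.27629157 0.04227826] [ 0.43551654  0.73088142 -0.97661653]
```

View pics/side3c.png

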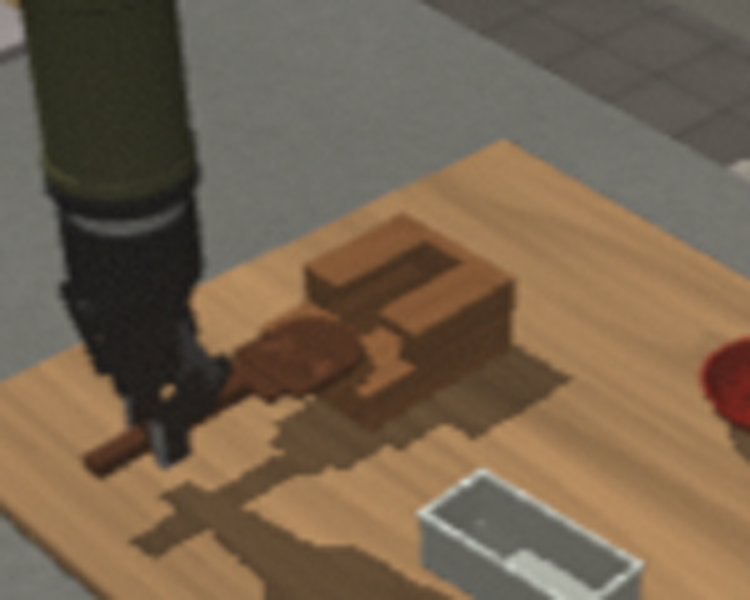

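View pics/scene3c.png

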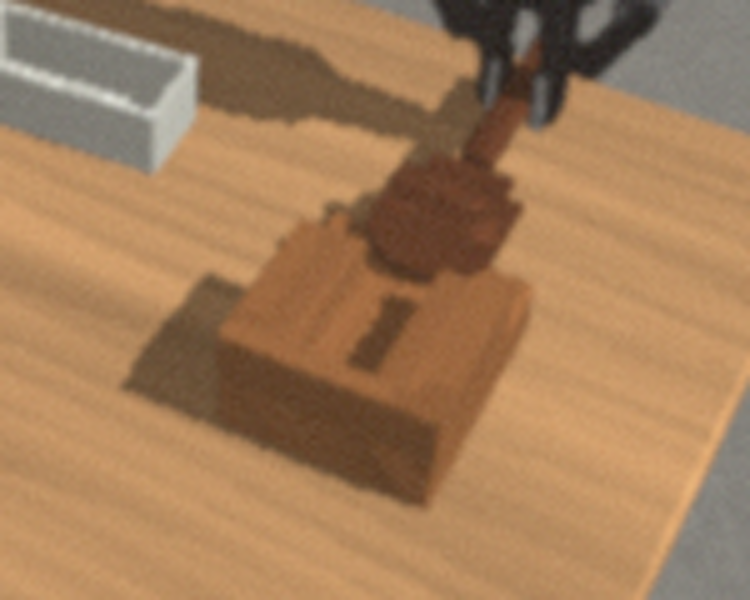

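The blade sits over the ledge just ahead of the mouth, in line with the slot, with its tip at (360,350) in the side crop and between the lips. I slide it in, watching the force.

Run:
```python
from plan import *
G=-.05; M=down(dky); q=R2q(M)
def at(tip,dz): return tcp(DK+hd(dky)*(tip-.1+G)+[0,0,.036+dz],M)
def rep(n):
    s=get_state(); e=np.array(s['tcp_pos']); tip=(e-DK)@hd(dky)+.1-G; print(n,round(s['time'],2),'tip',round(tip,4),'z',round(e[2],4),'w',round(s['width'],4),np.round(s['contact_force'],2)); return s
rep('start')
for tip,dz in [(-.005,.005),(.02,.005),(.04,.005)]:
    ctrl.movel(at(tip,dz),max_speed=.08); s=rep(tip)
    if np.hypot(*np.array(s['contact_force'])[:2])>8: print('STOP');break
else:
    ctrl.movel(at(.04,.001),max_speed=.04); rep('lower')
    ctrl.movel(at(.051,.001),max_speed=.04); rep('.051')
for c in ['side','scene']:
    im,d=vision.grab_frame(c); cv2.imwrite(f'pics/{c}4.png',im); np.save(f'pics/{c}4_d.npy',d)
    pt=proj(DK+[0,0,.04],c)[0].astype(int); x0,y0=pt-[75,60]
    cv2.imwrite(f'pics/{c}4c.png',cv2.resize(im[y0:y0+120,x0:x0+150],None,fx=5,fy=5,interpolation=cv2.INTER_CUBIC))
```

```text
start 9.76 tip -0.0275 z 0.0426 w 0.017 [-1.14  0.13 -0.7 ]
-0.005 10.2 tip -0.0049 z 0.0419 w 0.0173 [-0.09  0.1  -0.73]
0.02 10.67 tip 0.0197 z 0.0416 w 0.0168 [-0.09 -0.26  0.26]
0.04 11.07 tip 0.0397 z 0.0416 w 0.0169 [ 0.17 -0.38 -1.12]
lower 11.32 tip 0.0393 z 0.0375 w 0.0171 [ 0.06  0.78 -0.13]
.051 11.74 tip 0.0513 z 0.0377 w 0.0169 [ 0.86  0.23 -0.73]
```

View pics/side4c.png

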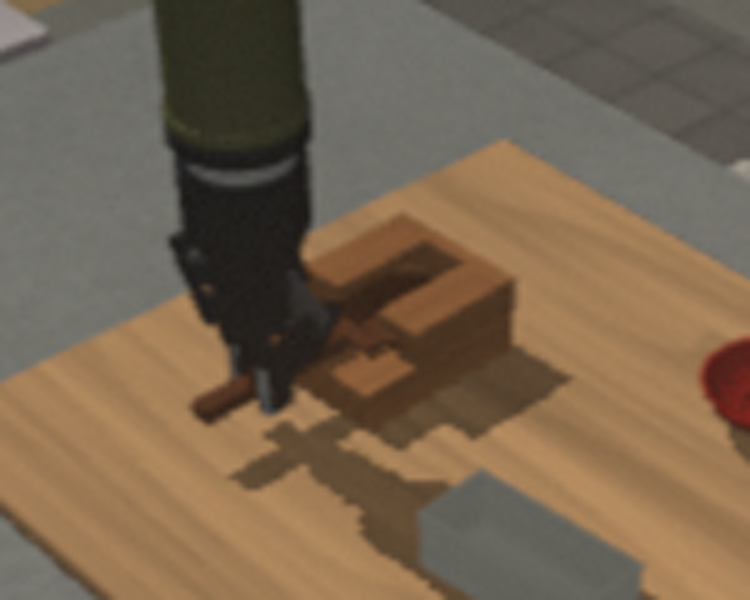

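View pics/scene4c.png

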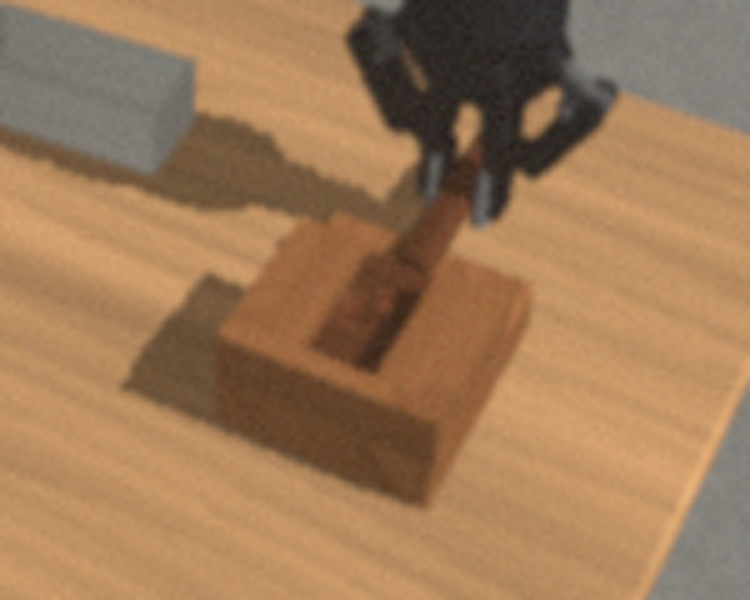

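It is inside, visible through the gap. I nudge it until it touches the back stop, lower it, release and check.

Run:
```python
from plan import *
import pickle
G=-.05; M=down(dky); q=R2q(M)
def at(tip,dz): return tcp(DK+hd(dky)*(tip-.1+G)+[0,0,.036+dz],M)
def rep(n):
    s=get_state(); e=np.array(s['tcp_pos']); tip=(e-DK)@hd(dky)+.1-G; print(n,round(s['time'],2),'tip',round(tip,4),'z',round(e[2],4),'w',round(s['width'],4),np.round(s['contact_force'],2)); return s
for t in (.0525,.054,.0555,.057,.0585):
    ctrl.movel(at(t,.001),max_speed=.02); s=rep(t)
    if -s['contact_force'][0]>4: break
ctrl.ungrasp(); rep('open')
e=np.array(get_state()['tcp_pos'])
ctrl.movel(e+[-.0,0,.06],max_speed=.12); ctrl.movel(e+[-.04,-.03,.24],max_speed=.25)
s=rep('up')
im,d=vision.grab_frame('wrist'); cv2.imwrite('pics/wrist5.png',im); np.save('pics/wrist5_d.npy',d); pickle.dump(s,open('pics/wrist5_s.pkl','wb'))
for r in models.masks_of('wrist','paddle_center')[:2]: print(r['p'],r['point'])
im,d=vision.grab_frame('side'); x0,y0=(proj(DK+[0,0,.04],'side')[0]-[75,60]).astype(int)
cv2.imwrite('pics/side5c.png',cv2.resize(im[y0:y0+120,x0:x0+150],None,fx=5,fy=5,interpolation=cv2.INTER_CUBIC))
```

```text
0.0525 12.09 tip 0.0526 z 0.0378 w 0.0172 [-0.32 -0.59 -0.71]
0.054 12.34 tip 0.0541 z 0.0378 w 0.0168 [ 0.79 -0.34 -1.33]
0.0555 12.59 tip 0.0555 z 0.0378 w 0.0169 [ 0.02 -0.25 -0.57]
0.057 12.84 tip 0.0555 z 0.0374 w 0.0173 [-4.75  0.26  0.44]
open 13.51 tip 0.0571 z 0.0378 w 0.0855 [-0.76  0.93  0.18]
up 15.06 tip 0.0155 z 0.2763 w 0.085 [-0.3   1.05 -0.65]
0.79 [29.6, 32.5]
0.74 [342.1, 249.3]
```

View pics/wrist5.png

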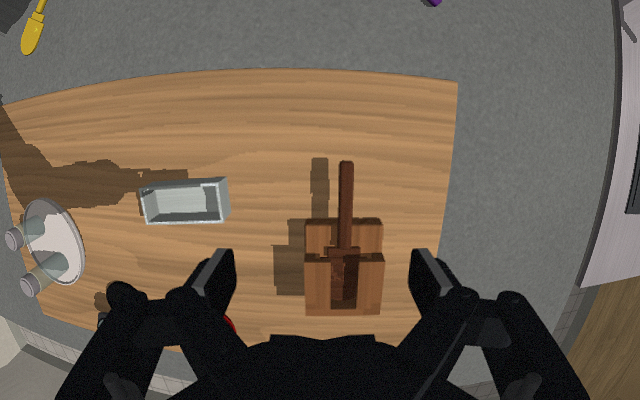

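View pics/side5c.png

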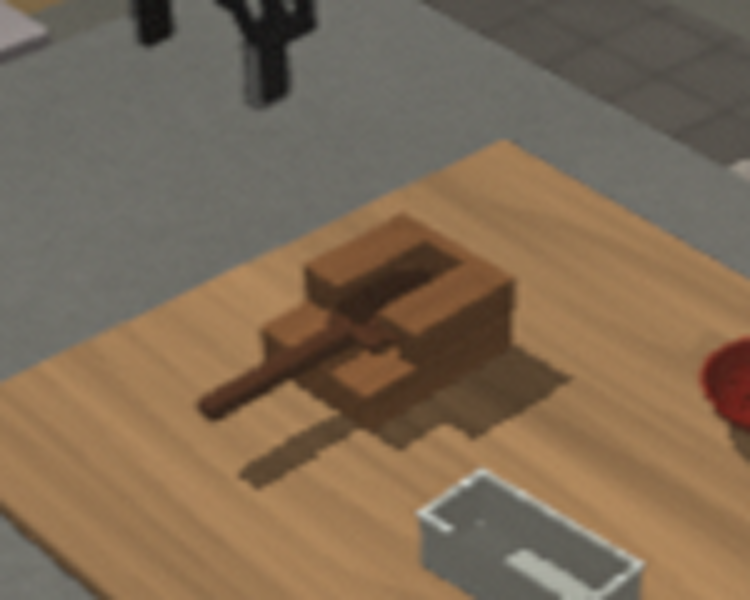

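The stop was touched at a tip position of 0.055 m (4.8 N). The paddle lies straight in the slot with its handle end at (346,163), and the fingers are clear. Next I check this numerically and re-measure the mould from this view.

Run:
```python
from plan import *
import pickle
s=pickle.load(open('pics/wrist5_s.pkl','rb')); d=np.load('pics/wrist5_d.npy')
ms={}
for t in ['paddle_center','dock','mould_center']:
    best=[r for r in models.masks_of('wrist',t)]
    for r in best[:2]:
        P=cloud(d,'wrist',r['mask'],s)[0]; print(t,round(r['p'],2),np.round(r['point']),np.round(np.median(P,0),3))
        if t=='paddle_center' and not(.4<np.median(P[:,0])<.7): continue
        ms.setdefault(t,P)
f={'paddle_center':(paddle,[.573,.281,.0555,.037]),'dock':(dock,[*DK,dky]),'mould_center':(mould,[*MO,moy])}
X={}
for t in ms: X[t],e=fit(f[t][0],ms[t],f[t][1]); print(t,np.round(X[t],4),round(e,5))
p,k=X['paddle_center'],X['dock']
tip=p[:3]+.1*hd(p[3])-k[:3]; print('tip in dock',tip@hd(k[3]),tip@hd(k[3]+np.pi/2),tip[2],'dyaw',p[3]-k[3])
print(get_state()['time'])
```

```text
paddle_center 0.79 [30. 32.] [ 0.226 -0.304  0.006]
paddle_center 0.74 [342. 249.] [0.589 0.281 0.055]
dock 0.61 [332. 267.] [0.607 0.282 0.073]
dock 0.61 [341. 247.] [0.59  0.281 0.055]
mould_center 0.74 [190. 202.] [0.54  0.06  0.029]
paddle_center [0.5734 0.2813 0.0538 0.0319] 0.00053
dock [0.6177 0.2831 0.0179 0.0377] 0.00048
mould_center [0.5358 0.0613 0.0406 0.0875] 0.00052
tip in dock 0.055608579287697 -0.000741595783221936 0.03590951170631743 dyaw -0.005806542974624712
15.3583
```

The paddle tip is at dock x 0.0556, y -0.0007, with a yaw error of 0.006 rad, so it is home. Now the mould.

Run:
```python
from plan import *
MO=np.array([.536,.0614,.040]); M=down(.0877-np.pi/2); q=R2q(M)
g=MO+[0,0,.006]
ctrl.movep(tcp(g+[0,0,.12],M),q)
ctrl.movel(tcp(g,M),max_speed=.12)
s=get_state(); print(s['time'],s['tcp_pos'],s['contact_force'])
ctrl.close_gripper(force=60)
s=get_state(); print(s['time'],s['tcp_pos'],s['width'],s['contact_force'])
ctrl.movel(tcp(g+[0,0,.15],M),max_speed=.12)
s=get_state(); print(s['time'],s['tcp_pos'],s['width'],s['contact_force'])
for c in ['side','wrist']:
    im,d=vision.grab_frame(c); cv2.imwrite(f'pics/{c}6.png',im)
```

```text
17.4417 [0.53647703 0.06149078 0.02793288] [-0.58783924 -0.78332574 -0.66547177]
17.8583 [0.53634998 0.06146973 0.02807986] 0.05076149097886386 [-1.7940599  -0.16331094  5.66220766]
19.2583 [0.5355297  0.06141463 0.17658053] 0.05099300823481753 [-0.97408425 -0.33301566 -1.76925547]
```

View pics/side6.png

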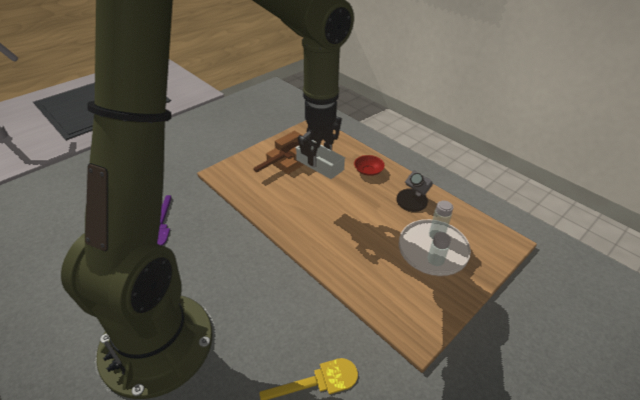

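View pics/wrist6.png

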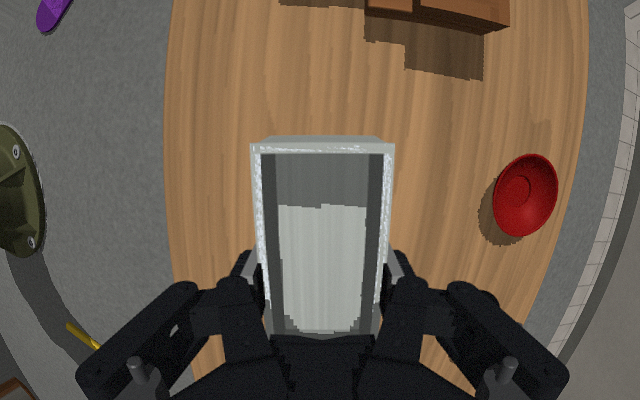

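The mould is held level in the jaws, centred at about (322,235) in the wrist view. Now to the presentation pose.

Run:
```python
from plan import *
import pickle
M=R.from_rotvec([0,-.611,0]).as_matrix()@down(-np.pi/2); q=R2q(M)
ctrl.movep(tcp(LENS+CZ*(.17+.006+.06),M),q)
s=get_state(); print(s['time'],s['tcp_pos'],s['width'],s['contact_force'])
ctrl.movel(tcp(LENS+CZ*(.17+.006),M),max_speed=.1)
ctrl.pause(.5)
s=get_state(); print(s['time'],s['tcp_pos'],tcp(LENS+CZ*(.176),M),s['width'],s['contact_force'],np.abs(s['qd']).max())
print('tool z vs -cz',np.arccos(-(q2R(s['eef_rot'])[:,2]@CZ)))
for c in ['scene','side','wrist']:
    im,d=vision.grab_frame(c); cv2.imwrite(f'pics/{c}7.png',im); np.save(f'pics/{c}7_d.npy',d)
    for r in models.masks_of(c,'mould_center')[:2]:
        P=cloud(d,c,r['mask'],s)[0]; P=P[P[:,2]>.15]
        if len(P)<50: continue
        # fit in camera frame
        C=np.c_[np.cross([0,1,0],CZ),[0,1,0],CZ]; Q=(P-LENS)@C
        def res(p): return mould(R.from_rotvec(p[3:]).inv().apply(Q-p[:3]))
        o=least_squares(res,[0,0,.17,0,0,0],loss='soft_l1',f_scale=.003); print(c,round(r['p'],2),len(Q),'in cam frame',np.round(o.x,4),np.median(abs(res(o.x))))
pickle.dump(s,open('pics/s7.pkl','wb'))
```

```text
20.2 [ 0.62054301 -0.10167929  0.28149086] 0.05090382493984603 [-0.42180289  1.19296597 -1.20485555]
21.45 [ 0.65526724 -0.10348012  0.2335803 ] [ 0.65525906 -0.1035      0.23334046] 0.0509886448696235 [-0.79726254 -0.57707987 -1.11713051] 0.0032718008214889923
tool z vs -cz 0.0003404213878990986
scene 0.57 830 in cam frame [ 0.0019  0.0013  0.1695 -0.0138 -0.0132 -0.0028] 0.0007286122063215926
side 0.89 811 in cam frame [ 0.0006 -0.002   0.1684 -0.001  -0.0113  0.0002] 0.0005539066631156091
wrist 0.89 25588 in cam frame [-8.000e-04 -1.000e-04  1.708e-01 -1.200e-03 -1.000e-04 -1.000e-03] 0.0003329148311968979
```

View pics/side7.png

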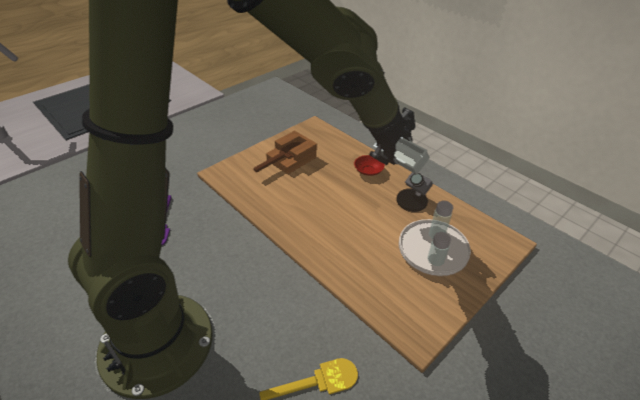

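View pics/scene7.png

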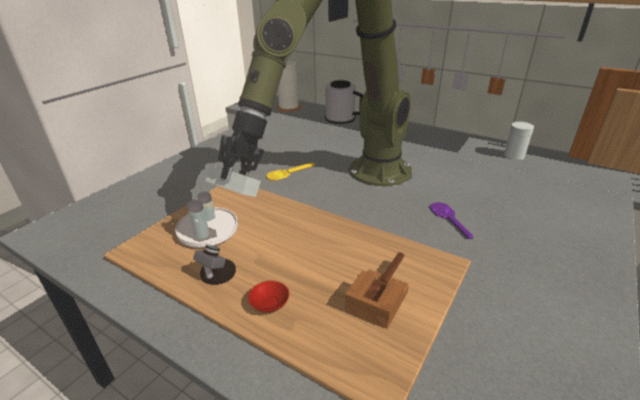

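All three cameras put the mould within 2 mm of the lens axis, 168–171 mm out at its centre (about 150 mm at the base), and square to 0.02 rad. The side view shows it above the lens at (410,152). The paddle is still in the dock, and the dish, shakers and camera look undisturbed. I hand in.

Run:
```python
from station import *
s=get_state(); print(s['time'],s['tcp_pos'],s['width'])
print(ticket.close_job())
```

```text
21.75 [ 0.65524407 -0.10349285  0.23333352] 0.05099599681171891
the job is handed in; nothing more can be done
None
```

The paddle is in the dock and released, and the job was handed in at 21.75 s with the gripper holding the mould in front of the small camera. The hand-in gives no verdict, so the figures below are my own measurements.

- **Paddle:** I slid the dark wooden paddle in until it touched the back stop (4.8 N), then let go. The tip measured x 0.0556, y -0.0007, z 0.036 m in the dock frame, with a 0.006 rad angle error. After that I only checked it by eye, and the last pictures show it still in place.
- **Mould:** All three cameras put it within 2 mm of the lens axis. Its centre was 168–171 mm out, so the base was about 150 mm from the lens. It was square and level to about 0.02 rad and still, held with a 60 N grip.
- **Dish, shakers and camera:** They look undisturbed in the last pictures, but I did not measure them again.
- **Disagreements:** The cameras differ by 2–3 mm in position, and the wrist depth reads about 2 mm low. Both are well inside the tolerances. No check failed.

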